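# Make up two condiment caddies from the stock on the worktop

### The arm

A 6-joint arm with a two-finger parallel gripper is mounted at the origin on a cart in front of the work surface, level with it; the furniture and walls round the work are solid. World frame = base frame: x ahead of the robot, y to its left, z up, the work surface at z = 0. Lengths are in m, angles in rad, forces in N, time in s.
With the tool pointing down it reaches from about 0.325 to 0.875 m from the base axis. Payload 4.4 kg.
Tool frame: the origin (TCP) lies on the front face of the gripper's body, between the roots of the fingers; the fingertips stand 73 mm ahead of it and the grasp point (between the pads) lies 54 mm ahead of it; z points along the fingers, y is the line along which they close (so a half turn about z gives the same grasp; the last joint's range is limited). The gripper opens to 85 mm and grips with 20 to 120 N. Pads are 22 mm wide; open, the fingers measure 114 mm over their backs; the gripper's body (76 mm by 85 mm) begins 54 mm behind the grasp point. The pads swing forward as they close: fully open they stand 13 mm farther back than shut.
Start: joints at [-1.288, 0.207, 1.542, -0, 1.393, -0.15], TCP at [0.242, -0.522, 0.304] pointing down, gripper open.
Joint ranges: [-2.73, 2.73], [-0.86, 2.22], [0.23, 2.46], [-1.11, 4.25], [0.08, 2.63], [-2.82, 2.82]. Speed limits (rad/s): [2.79, 2.79, 3.14, 3.14, 3.14, 3.14].

### API

Orientations are given as a unit quaternion [x, y, z, w].
In Python, from cell import bot gives the robot as it stands.
- The arm moves only by the tool servo_tool, never from a script. Its argument "motion" is a list that holds one entry, the list of rows, each a list of 6 numbers: the shift along the tool's x, y, z in units of 4 cm (1.0 is 4 cm), then the turn, a rotation vector about the tool's x, y, z in units of 0.15 rad (1.0 is 0.15 rad). In form: [[[dx, dy, dz, ax, ay, az], ...]]. A call has 1 to 5 rows; each row shifts and turns the commanded pose from where the row before left it, along the tool's axes as they then stand; what a row does not reach is not made up. A row lasts 1/8 s, in which the tool goes at most 62.5 mm and 10.7 degrees, less where a joint would pass 70% of its speed; a pose out of reach is approached as far as the arm can. A call with a number of a shift or a turn outside -1 to 1 is refused whole. A call with a gripper value outside its range is refused whole. "hand" is the closure, from -1 (fully open) to 1 (shut), set as the call begins (left out, the last holds). The fingers move at their own pace and stop on an object; "force" is the grip in N (left out, the last holds). Time passes only in rows, so rows that do not move let the fingers close. It gives the time, the measured TCP pose, the force, the opening and the grip force at its end, in the units of the state.
- bot.observe(): the state, without advancing time (a new reading comes with each control period).
- bot.snapshot(name): name is "scene" or "top" or "wrist"; returns the picture (420x560x3 uint8, blue, green, red); there is no depth.
- bot.calibration(name): a dict with "fov_y" (degrees; the focal length in pixels is half the picture's height over the tangent of half this angle, whatever the lens; pixels are square), "cx", "cy" (the principal point, pixels), "R" (3x3) and "t" (3): a world point X has camera coordinates R X + t. Camera axes: x right, y down, z forward; pixel columns grow to the right and rows downward; lengths in m; the calibration is good to about 2 mm. A picture is of the moment at which its call begins: read the wrist's pose just before it. calibration takes no time and is no camera call; for the wrist camera it gives the pose at the moment of the call.
- bot.job_done(): hands the job in; it is judged then, once.
The state is a dict: "clock": time; "joint_pos": joint angles; "joint_velocities": joint speeds; "joint_torque": joint torques, N m; "position": TCP position; "tool_rot": TCP orientation; "contact_force": force on the tool from outside, world axes, zero at the start; "wrist_torque": the same for the moment, N m; "width": finger opening in m; "finger_force": force on a finger pad.
Only numpy, scipy, OpenCV 4.12 (cv2) and the standard library are available. Lean on these libraries where they do the work, as an engineer would, in place of code of your own. Each camera call takes 0.05 s, during which the arm holds its last target. There are 200 camera calls.

### The job

Make up the two condiment caddies for the tables, standing each thing upright on the floor of its pocket, lowered in gently and not dropped. The light wooden caddy gets the salt shaker in its narrow middle pocket and the grey-green oil bottle and the wooden pepper mill in its two wide end pockets, either way round. The dark metal caddy gets the red-capped spice jar in its narrow middle pocket and the dark sauce bottle in the wide pocket that is still empty; leave the small green bottle that already stands in its other wide pocket, the striped mug and the tin where they are.

Things in the scene. Friction and masses are not known exactly. Their poses are not given: they have to be found in the camera images.
- wooden_caddy: Light wooden slatted caddy (mm): fixed, 87 (x) by 234 (y). Three open pockets: narrow in the middle (centre at origin, 75 x by 60 y inside), wide at the ends (centres y = +73.5 and -73.5, 75 by 75 inside). Floors 8 above the underside; sides and dividers 45 high, ends 53. Origin: centre of underside; y along the row, z up. Fill the middle first, fingers closing along x.
- metal_caddy: Dark metal caddy, wire rim (mm): fixed, 87 (x) by 234 (y). Three open pockets: narrow in the middle (centre at origin, 75 x by 60 y inside), wide at the ends (centres y = +73.5 and -73.5, 75 by 75 inside). Floors 8 above the underside; sides and dividers 45 high, ends 53. Origin: centre of underside; y along the row, z up. Green bottle stands in the +y pocket; the -y one is empty.
- salt_shaker: Salt shaker of clear glass with white salt and a grey domed top, 90 mm high, 44 mm across at the widest, cap 34 mm across from 66 to 78 mm height, domed above; 0.1 kg. Stands at the back, where wall cabinets begin (0.6 m up, from x = 0.595): draw it forward before lifting it high. Stands upright. Origin: centre of the underside, z up.
- oil_bottle: Slim grey-green glass oil bottle with a pale label and a white pointed pourer, 186 mm high; body 56 mm across, sloping shoulder, neck 25 mm across from 150 to 166 mm height, thin pourer tip above; 0.34 kg. Stands upright. Origin: centre of the underside, z up.
- pepper_mill: Turned wooden pepper mill, 170 mm high, body 58 mm across at the foot; ball-shaped head 49 mm across from 123 to 159 mm height (fixed, widest near 141 mm), small knob on top; 0.18 kg. Stands upright. Origin: centre of the underside, z up.
- sauce_bottle: Very dark brown sauce bottle with a red label and a grey-white screw cap, 162 mm high, body 53 mm across, cap 29 mm across from 142 to 162 mm height; 0.3 kg. Stands upright. Origin: centre of the underside, z up.
- spice_jar: Clear spice jar with a big red cap, 106 mm high, 45 mm across, cap 45 mm across from 85 to 106 mm height; 0.11 kg. Stands at the back, where wall cabinets begin (0.6 m up, from x = 0.595): draw it forward before lifting it high. Stands upright. Origin: centre of the underside, z up.
- green_bottle: Small green glass bottle with a bright green cap, 151 mm high, 46 mm across, cap 27 mm across. It stands in the wide pocket on the +y side of the metal caddy and belongs there: not to be moved. Stands upright. Origin: centre of the underside, z up.
- mug: Small white mug with yellow and red stripes, 60 mm across, 49 mm high, at the back of the worktop; a bystander, not to be moved. Origin: at the underside, between the bowl and the handle.
- tuna_tin: Low round food tin, 86 mm across and 40 mm high, behind the stock; a bystander, not to be moved. Origin: centre of the underside.

How it is judged:
At the end, for the whole second after the job is handed in: Each thing stands in the pocket the goal names (green bottle still in its own): underside 3 to 14 mm above the caddy's underside, within 17 mm of the pocket centre along the row and 18 mm across it, tilted under 0.1 rad, released and at rest (x of salt_shaker in the frame of wooden_caddy between -0.018 and 0.018 m and y of salt_shaker in the frame of wooden_caddy between -0.017 and 0.017 m and z of salt_shaker in the frame of wooden_caddy between 0.003 and 0.014 m and angle between each of salt_shaker, oil_bottle, pepper_mill, sauce_bottle, spice_jar, green_bottle's own z axis and vertical below 0.1 rad and linear speed of each of salt_shaker, oil_bottle, pepper_mill, sauce_bottle, spice_jar, green_bottle below 0.02 m/s and angular speed of each of salt_shaker, oil_bottle, pepper_mill, sauce_bottle, spice_jar, green_bottle below 0.3 rad/s and contact force between each of salt_shaker, oil_bottle, pepper_mill, sauce_bottle, spice_jar, green_bottle and the fingers below 0.3 N and x of oil_bottle in the frame of wooden_caddy between -0.018 and 0.018 m and (y of oil_bottle in the frame of wooden_caddy between 0.0565 and 0.0905 m or y of oil_bottle in the frame of wooden_caddy between -0.0905 and -0.0565 m) and z of oil_bottle in the frame of wooden_caddy between 0.003 and 0.014 m and x of pepper_mill in the frame of wooden_caddy between -0.018 and 0.018 m and (y of pepper_mill in the frame of wooden_caddy between 0.0565 and 0.0905 m or y of pepper_mill in the frame of wooden_caddy between -0.0905 and -0.0565 m) and z of pepper_mill in the frame of wooden_caddy between 0.003 and 0.014 m and x of sauce_bottle in the frame of metal_caddy between -0.018 and 0.018 m and (y of sauce_bottle in the frame of metal_caddy between 0.0565 and 0.0905 m or y of sauce_bottle in the frame of metal_caddy between -0.0905 and -0.0565 m) and z of sauce_bottle in the frame of metal_caddy between 0.003 and 0.014 m and x of spice_jar in the frame of metal_caddy between -0.018 and 0.018 m and y of spice_jar in the frame of metal_caddy between -0.017 and 0.017 m and z of spice_jar in the frame of metal_caddy between 0.003 and 0.014 m and x of green_bottle in the frame of metal_caddy between -0.018 and 0.018 m and (y of green_bottle in the frame of metal_caddy between 0.0565 and 0.0905 m or y of green_bottle in the frame of metal_caddy between -0.0905 and -0.0565 m) and z of green_bottle in the frame of metal_caddy between 0.003 and 0.014 m); the robot touches nothing.
It fails at once if the green bottle is disturbed (moved over 20 mm) (distance of green_bottle from where it was at the start of the episode above 0.02 m).
It fails at once if the mug is disturbed (moved over 20 mm) (distance of mug from where it was at the start of the episode above 0.02 m).
It fails at once if the tin is disturbed (moved over 20 mm) (distance of tuna_tin from where it was at the start of the episode above 0.02 m).
It fails at once if one of the five things is dropped into its caddy (over 0.6 m/s near the pocket floor, a fall of some 18 mm) ((linear speed of salt_shaker above 0.6 m/s and z of salt_shaker in the frame of wooden_caddy below 0.04 m and horizontal distance between salt_shaker and wooden_caddy below 0.1 m) or (linear speed of oil_bottle above 0.6 m/s and z of oil_bottle in the frame of wooden_caddy below 0.04 m and horizontal distance between oil_bottle and wooden_caddy below 0.1 m) or (linear speed of pepper_mill above 0.6 m/s and z of pepper_mill in the frame of wooden_caddy below 0.04 m and horizontal distance between pepper_mill and wooden_caddy below 0.1 m) or (linear speed of sauce_bottle above 0.6 m/s and z of sauce_bottle in the frame of metal_caddy below 0.04 m and horizontal distance between sauce_bottle and metal_caddy below 0.1 m) or (linear speed of spice_jar above 0.6 m/s and z of spice_jar in the frame of metal_caddy below 0.04 m and horizontal distance between spice_jar and metal_caddy below 0.1 m)).
It also fails if it takes over 144 s, if anything falls off the work surface, if the arm or the gripper's body presses on something with over 40 N, if the wrist force passes 120 N, or if a joint passes its speed limit or range.

## Working session

There is one attempt and no reset: what is moved stays moved. The work goes in short steps, Python scripts to look and compute and a tool call to move; the robot and the scene stay as the last step left them, time stands still between calls to the robot, and variables do not carry over. Pictures are saved under pics/ and viewed, at most 16 in all, crops included, and the job is handed in when it is done.

Besides the shell and the picture viewer there is one more tool, called after "Emit:" by a JSON object that holds its "method" and its "body". servo_tool: Moves the arm, as the interface text tells. Shifts and turns lie within -1 to 1; 1 stands for 4 cm of shift or 0.15 rad of turn. Its arguments: {"type":"object","properties":{"motion":{"type":"array","items":{"type":"array","items":{"type":"array","items":{"type":"number"}}}},"hand":{"type":"number"},"force":{"type":"number"}},"required":["motion"]}

```bash
mkdir -p pics; ls
python3 - <<'E'
from cell import bot
import cv2
for n in ("scene","top"):
    im=bot.snapshot(n); cv2.imwrite(f"pics/{n}0.png",im)
    c=bot.calibration(n); print(n,c)
s=bot.observe(); print({k:s[k] for k in ("clock","position","tool_rot","width")})
E
```

```text
pics
scene {'fov_y': 46.347612589756366, 'cx': 278.93461699159496, 'cy': 206.150632783726, 'R': array([[-0.47149892, -0.8817745 ,  0.01274742],
       [-0.64882031,  0.33707214, -0.682213  ],
       [ 0.59726122, -0.32993348, -0.73104236]]), 't': array([0.28044586, 0.37647039, 1.06718496])}
top {'fov_y': 55.42950951165154, 'cx': 282.78318486488877, 'cy': 209.00620238296025, 'R': array([[ 0.01122965, -0.99992766, -0.00430973],
       [-0.97168928, -0.00989512, -0.23605513],
       [ 0.2359954 ,  0.00683853, -0.97173011]]), 't': array([0.0177082 , 0.56714699, 1.03096921])}
{'clock': 0.1, 'position': array([ 0.24151593, -0.52121153,  0.30280667]), 'tool_rot': array([ 9.76568361e-01,  2.15204760e-01, -6.14506747e-05, -1.06954402e-03]), 'width': 0.08560627365210871}
```

View pics/scene0.png

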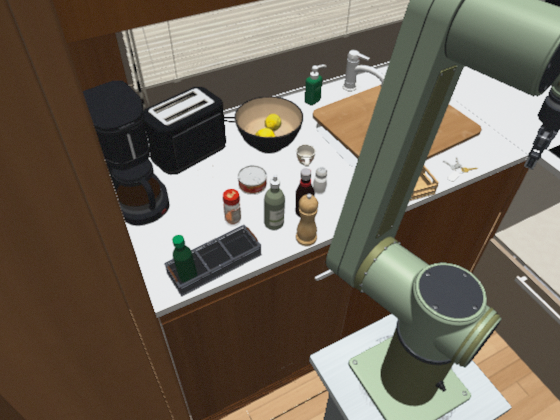

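View pics/top0.png

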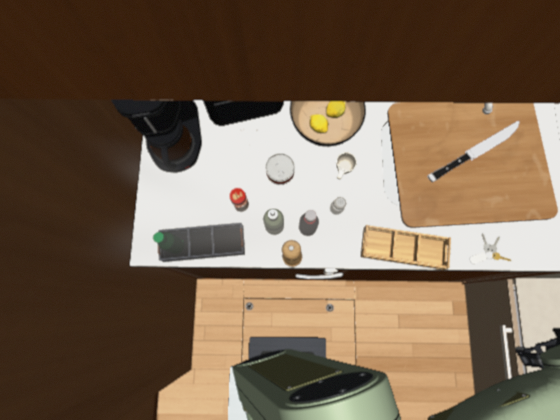

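The scene view shows the metal caddy on the left (about 214,258) with the green bottle at its left end. Right of it stand the spice jar (232,205), oil (274,203), sauce (305,193), mill (307,220) and salt (320,180). The top view puts the wooden caddy at about (406,248) and the metal one at (201,242). I'll enlarge both for exact pixels.

Run:
```python
import cv2
t=cv2.imread("pics/top0.png")[150:280,140:460]; cv2.imwrite("pics/topc.png",cv2.resize(t,None,fx=2.5,fy=2.5,interpolation=cv2.INTER_CUBIC))
s=cv2.imread("pics/scene0.png")[140:290,150:450]; cv2.imwrite("pics/scenec.png",cv2.resize(s,None,fx=2.6,fy=2.6,interpolation=cv2.INTER_CUBIC))
```

```text
(no output)
```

View pics/topc.png

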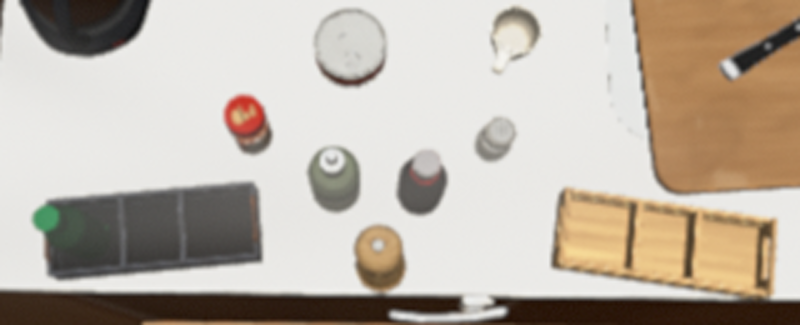

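View pics/scenec.png

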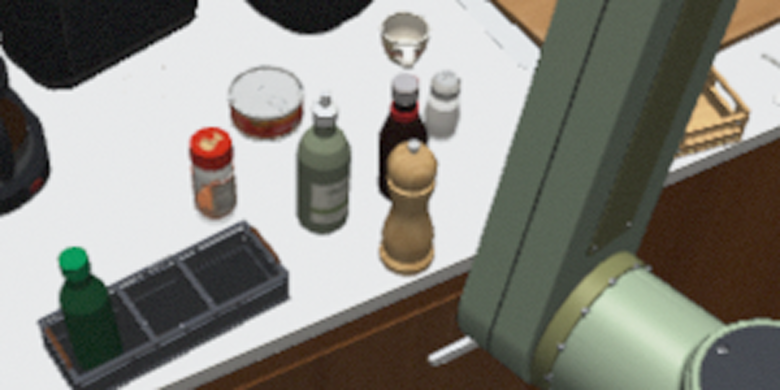

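The top crop gives the following pixels:
- Object tops: red cap (245,115), oil tip (331,158), sauce cap (428,161), salt dome (500,131), mill knob (377,244).
- Metal rim corners: (48,203), (256,183), (261,260), (52,277).
- Wooden rim corners: (562,190), (775,220), (770,296), (554,267).

The scene crop agrees with these.

```bash
cat > h.py <<'E'
import numpy as np
from scipy.spatial.transform import Rotation as Ro
from cell import bot
def ray(n,p,c=None):
    c=c or bot.calibration(n); f=210/np.tan(np.radians(c['fov_y']/2))
    d=np.array([(p[0]-c['cx'])/f,(p[1]-c['cy'])/f,1]); R=np.array(c['R'])
    return -R.T@c['t'], R.T@d
def plane(n,p,z,c=None):
    o,d=ray(n,p,c); return o+d*(z-o[2])/d[2]
def tc(p): return (p[0]/2.5+140-.3,p[1]/2.5+150-.3)
def sc(p): return (p[0]/2.6+150-.3,p[1]/2.6+140-.3)
def proj(n,X,c=None):
    c=c or bot.calibration(n); f=210/np.tan(np.radians(c['fov_y']/2)); q=np.array(c['R'])@X+c['t']
    return np.array([c['cx'],c['cy']])+f*q[:2]/q[2]
def st():
    s=bot.observe(); R=Ro.from_quat(s['tool_rot']).as_matrix()
    print(s['clock'],np.round(s['position'],4),'yaw of y axis',np.degrees(np.arctan2(R[1,1],R[0,1])).round(1),'\n',R.round(3),s['width'])
    return s,R
E
python3 - <<'E'
from h import *
np.set_printoptions(precision=4,suppress=True)
for n,pt,ps,z in (("spice",(245,115),(211,140),.106),("oil",(331,158),(324,100),.186),("sauce",(428,161),(406,84),.162),("salt",(500,131),(446,82),.084),("mill",(377,244),(412,146),.168)):
    print(n,plane("top",tc(pt),z)[:2],plane("scene",sc(ps),z)[:2])
for n,q in (("metal",[(48,203),(256,183),(261,260),(52,277)]),("wood",[(562,190),(775,220),(770,296),(554,267)])):
    P=np.array([plane("top",tc(p),.050)[:2] for p in q]); print(n,P.tolist(),P.mean(0),[np.linalg.norm(P[i]-P[i-1]) for i in range(4)])
    d=P[0]-P[1]+P[3]-P[2]; print("yaw of +-y",np.degrees(np.arctan2(d[1],d[0]))-90)
for q in [((122,195),(127,268)),((180,190),(187,262)),((632,203),(628,268)),((692,212),(688,275))]:
    print("div",[plane("top",tc(p),.045)[:2] for p in q])
print("green",plane("top",tc((46,217)),.151), "metal corners scene",[plane("scene",sc(p),.05)[:2] for p in ((247,226),(288,275),(42,322),(80,385))])
print('tin',plane("top",tc((350,46)),.04),'mug',plane("top",tc((516,34)),.045))
st()
E
```

```text
spice [0.5931 0.1445] [0.5956 0.1453]
oil [0.5282 0.0489] [0.521  0.0552]
sauce [ 0.5317 -0.0473] [ 0.5259 -0.0402]
salt [ 0.5839 -0.1308] [ 0.579  -0.1266]
mill [0.4469 0.0032] [0.4435 0.0016]
metal [[0.505564922128801, 0.36539531739586073], [0.5304858127986254, 0.1362767896203834], [0.4450011508003119, 0.1278122362782342], [0.42409310015468715, 0.3541548075505282]] [0.4763 0.2459] [np.float64(0.08224358234758938), np.float64(0.23046984740260387), np.float64(0.0859027129970177), np.float64(0.22730619470650923)]
yaw of +-y 5.745818125422161
wood [[0.526089434477826, -0.20253430277800694], [0.4949710251106655, -0.43472106588395415], [0.41201246312381967, -0.42212561060442383], [0.4407877149459648, -0.1907062144042403]] [ 0.4685 -0.3125] [np.float64(0.08611786707571163), np.float64(0.2342627763072047), np.float64(0.08390928733235664), np.float64(0.23320152669973107)]
yaw of +-y -7.361315488271217
div [array([0.5164, 0.2854]), array([0.4353, 0.2745])]
div [array([0.5227, 0.2212]), array([0.4426, 0.2092])]
div [array([ 0.5132, -0.2804]), array([ 0.4412, -0.2722])]
div [array([ 0.5038, -0.3461]), array([ 0.4343, -0.337 ])]
green [0.4729 0.3337 0.151 ] metal corners scene [array([0.5191, 0.1436]), array([0.4433, 0.1351]), array([0.5005, 0.3671]), array([0.417, 0.36 ])]
tin [0.6954 0.0343 0.04  ] mug [ 0.7101 -0.1573  0.045 ]
0.1 [ 0.2415 -0.5212  0.3028] yaw of y axis -65.1 
 [[ 0.907  0.42  -0.001]
 [ 0.42  -0.907  0.002]
 [ 0.    -0.002 -1.   ]] 0.08560627365210871
```

Emit:
{"method": "servo_tool", "body": {"motion": [[[0,0,0,0,0,-1],[0,0,0,0,0,-1],[0,0,0,0,0,-1],[0,0,0,0,0,-1],[0,0,0,0,0,-1]]], "hand": -1, "force": 40}}

```text
clock: 0.72
position: [0.2416, -0.5214, 0.3032]
tool_rot: [0.828, 0.56, 0.0, -0.001]
contact_force: [-0.3, -0.0, -0.3]
width: 0.0852
finger_force: 0.0
```

Emit:
{"method": "servo_tool", "body": {"motion": [[[0,0,0,0,0,-1],[0,0,0,0,0,-0.7],[0,0,0,0,0,0]]]}}

```text
clock: 1.1
position: [0.2416, -0.5215, 0.3033]
tool_rot: [0.753, 0.658, 0.0, -0.001]
contact_force: [0.1, -0.4, 0.1]
width: 0.0856
finger_force: 0.0
```

```bash
cat >> h.py <<'E'
OBJ=dict(spice=(.594,.145),oil=(.525,.052),sauce=(.529,-.044),salt=(.582,-.129),mill=(.445,.0025))
def go(X,yaw=None):
    "units (4 cm) in tool axes from here to TCP target X, and turn about tool z"
    s,R=st(); d=R.T@(np.array(X)-s['position'])/.04; print('units',d.round(2))
    if yaw is not None: print('turn',((np.degrees(np.arctan2(R[1,1],R[0,1]))-yaw)/np.degrees(.15)).round(2))
    print('force',np.round(s['contact_force'],2),'finger',s['finger_force'])
E
python3 -c "
from h import *
go((.55,-.16,.28),-7.4)"
```

```text
1.1 [ 0.2416 -0.5215  0.3033] yaw of y axis -7.6 
 [[ 0.133  0.991 -0.   ]
 [ 0.991 -0.133  0.001]
 [ 0.001 -0.001 -1.   ]] 0.08555596915538372
units [9.98 6.44 0.59]
turn -0.03
force [ 0.05 -0.39  0.12] finger 0.0
```

Emit:
{"method": "servo_tool", "body": {"motion": [[[0.9,0.6,0.1,0,0,0],[0.9,0.6,0.1,0,0,0],[0.9,0.6,0,0,0,0],[0.9,0.6,0,0,0,0],[0.9,0.6,0,0,0,0]]]}}

```text
clock: 1.72
position: [0.385, -0.3579, 0.2957]
tool_rot: [0.753, 0.658, 0.0, -0.0]
contact_force: [-0.2, -0.2, 0.5]
width: 0.0855
finger_force: 0.0
```

Emit:
{"method": "servo_tool", "body": {"motion": [[[0,0,0,0,0,0],[0,0,0,0,0,0]]]}}

```text
clock: 1.98
position: [0.3842, -0.3592, 0.2958]
tool_rot: [0.752, 0.659, -0.0, -0.0]
contact_force: [0.5, -0.0, 0.0]
width: 0.0853
finger_force: 0.0
```

Run:
```python
from h import *
import cv2
go((.56,-.15,.28),-7.4)
c=bot.calibration("wrist"); print(c); cv2.imwrite("pics/w1.png",bot.snapshot("wrist"))
import pickle; pickle.dump(c,open("w1.pkl","wb"))
print(-np.array(c['R']).T@c['t'])
```

```text
1.975 [ 0.3842 -0.3592  0.2958] yaw of y axis -7.6 
 [[ 0.132  0.991 -0.001]
 [ 0.991 -0.132 -0.   ]
 [-0.    -0.001 -1.   ]] 0.08533717796082015
units [5.77 3.67 0.39]
turn -0.02
force [ 0.5  -0.02  0.04] finger 0.0
{'fov_y': 59.51457768724405, 'cx': 277.4574698768697, 'cy': 215.9788994615294, 'R': array([[ 9.91072576e-01, -1.33322567e-01, -4.91380778e-04],
       [-1.25753242e-01, -9.36016467e-01,  3.28723739e-01],
       [-4.42862330e-02, -3.25727290e-01, -9.44425996e-01]]), 't': array([-0.42903588, -0.32765794,  0.27265978])}
[ 0.39607672 -0.27508066  0.36500511]
```

View pics/w1.png

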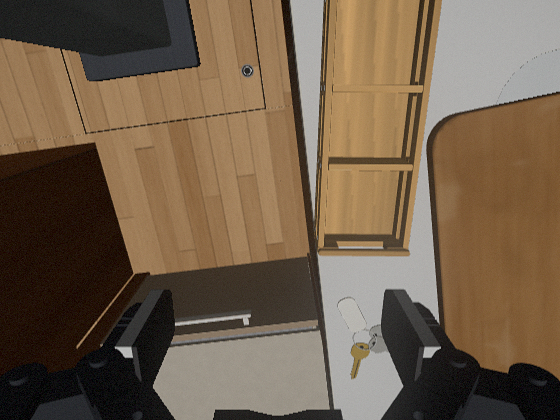

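The wrist picture shows the wooden caddy's dividers, top ends (332,88)-(423,88) and (329,161)-(413,164). Its near end panel's top outer edge runs (318,251)-(409,252), and the caddy lies parallel to the tool x axis within a degree or so.

Run:
```python
from h import *
import pickle
c=pickle.load(open("w1.pkl","rb"))
for z,ps in ((.045,[(332,88),(423,88),(329,161),(413,164)]),(.053,[(318,251),(409,252)])):
    P=np.array([plane("",p,z,c)[:2] for p in ps]); print(P.round(4).tolist(), [((P[i]+P[i+1])/2).round(4) for i in range(0,len(P),2)])
go((.582,-.135,.25))
```

```text
[[0.4404, -0.2809], [0.5146, -0.2909], [0.4327, -0.3409], [0.5056, -0.3534]] [array([ 0.4775, -0.2859]), array([ 0.4691, -0.3471])]
[[0.4142, -0.4219], [0.4981, -0.4342]] [array([ 0.4562, -0.428 ])]
2.025 [ 0.3839 -0.3596  0.2958] yaw of y axis -7.6 
 [[ 0.133  0.991 -0.   ]
 [ 0.991 -0.133 -0.   ]
 [-0.    -0.    -1.   ]] 0.08523111355306763
units [6.22 4.16 1.14]
force [-0.43 -0.63  0.24] finger 0.0
```

Emit:
{"method": "servo_tool", "body": {"motion": [[[0.9,0.6,0.1,0,0,0],[0.9,0.6,0.1,0,0,0],[0.9,0.6,0.1,0,0,0],[0.9,0.6,0.1,0,0,0],[0.9,0.6,0.1,0,0,0]]]}}

```text
clock: 2.65
position: [0.5274, -0.197, 0.2758]
tool_rot: [0.753, 0.658, -0.0, 0.0]
contact_force: [0.1, 0.3, -0.4]
width: 0.0855
finger_force: 0.0
```

Emit:
{"method": "servo_tool", "body": {"motion": [[[0.9,0.6,0.1,0,0,0],[0.8,0.5,0.2,0,0,0],[0,0,0,0,0,0]]]}}

```text
clock: 3.02
position: [0.58, -0.1342, 0.2628]
tool_rot: [0.752, 0.659, -0.0, -0.001]
contact_force: [-0.0, -0.5, -0.3]
width: 0.0854
finger_force: 0.0
```

Run:
```python
from h import *
import cv2,pickle
go((.582,-.129,.128),-7.4)
c=bot.calibration("wrist"); cv2.imwrite("pics/w2.png",bot.snapshot("wrist")); pickle.dump(c,open("w2.pkl","wb"))
for n,z in (("salt",.084),("sauce",.162),("oil",.186),("mill",.168)): print(n,proj("",np.array([*OBJ[n],z]),c))
```

```text
3.025 [ 0.58   -0.1342  0.2628] yaw of y axis -7.5 
 [[ 0.13   0.991 -0.002]
 [ 0.991 -0.13   0.001]
 [ 0.001 -0.002 -1.   ]] 0.08539906277306379
units [0.13 0.04 3.37]
turn -0.01
force [-0.04 -0.48 -0.29] finger 0.0
salt [278.82827153 207.23262292]
sauce [134.45146183  93.93670852]
oil [   6.56957882 -244.53909598]
mill [-109.64982662    0.32667455]
```

View pics/w2.png

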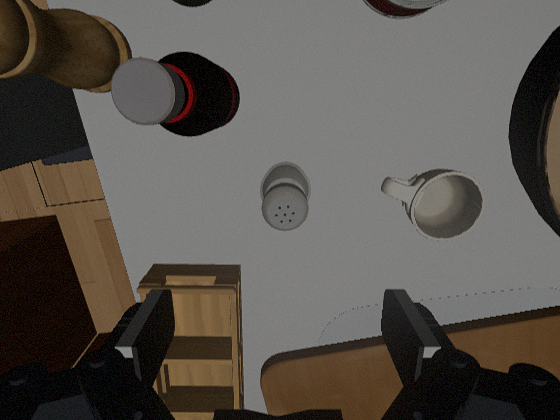

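The salt dome is at (285,208) and the sauce cap centre at (145,91), both close to prediction. The mug (445,205) is well clear.

Run:
```python
from h import *
import pickle
c=pickle.load(open("w2.pkl","rb"))
p=plane("",(285,208),.08,c); print(p, plane("",(145,91),.162,c))
go((p[0],p[1],.129))
```

```text
[ 0.58617594 -0.13143229  0.08      ] [ 0.53390508 -0.0434185   0.162     ]
3.075 [ 0.5795 -0.1353  0.2632] yaw of y axis -7.6 
 [[ 0.132  0.991 -0.001]
 [ 0.991 -0.132 -0.   ]
 [-0.    -0.001 -1.   ]] 0.08527610142742142
units [0.12 0.16 3.35]
force [-0.89 -0.06  0.07] finger 0.0
```

Emit:
{"method": "servo_tool", "body": {"motion": [[[0.12,0.16,0.9,0,0,0],[0,0,0.9,0,0,0],[0,0,0.9,0,0,0],[0,0,0.75,0,0,0],[0,0,0,0,0,0]]]}}

```text
clock: 3.7
position: [0.5838, -0.1321, 0.1232]
tool_rot: [0.753, 0.658, -0.002, -0.003]
contact_force: [-0.8, -0.2, 0.6]
width: 0.0852
finger_force: 0.0
```

Emit:
{"method": "servo_tool", "body": {"motion": [[[0,0,0,0,0,0],[0,0,0,0,0,0],[0,0,0,0,0,0],[0,0,0,0,0,0],[0,0,0,0,0,0]]], "hand": 1, "force": 30}}

```text
clock: 4.32
position: [0.5874, -0.1314, 0.1277]
tool_rot: [0.752, 0.659, 0.0, 0.001]
contact_force: [-1.7, -0.6, 6.5]
width: 0.0326
finger_force: 29.6
```

Emit:
{"method": "servo_tool", "body": {"motion": [[[0,0,0,0,0,0],[0,0,0,0,0,0],[0,0,0,0,0,0]]]}}

```text
clock: 4.7
position: [0.5874, -0.1314, 0.1277]
tool_rot: [0.752, 0.659, 0.0, 0.001]
contact_force: [-0.8, -1.3, 5.9]
width: 0.0326
finger_force: 29.6
```

Emit:
{"method": "servo_tool", "body": {"motion": [[[0,0,-0.5,0,0,0],[0,0,-0.8,0,0,0],[0,0,-0.8,0,0,0],[0,0,0,0,0,0]]]}}

```text
clock: 5.2
position: [0.5887, -0.1315, 0.2142]
tool_rot: [0.752, 0.659, 0.002, 0.004]
contact_force: [1.2, 0.2, -1.6]
width: 0.0329
finger_force: 30.1
```

Run:
```python
from h import *
go((.471,-.3135,.205),-7.4)
```

```text
5.2 [ 0.5887 -0.1315  0.2142] yaw of y axis -7.5 
 [[ 0.131  0.991  0.008]
 [ 0.991 -0.131 -0.003]
 [-0.002  0.008 -1.   ]] 0.032860643306181166
units [-4.9  -2.32  0.22]
turn -0.02
force [ 1.22  0.18 -1.62] finger 30.073036472022068
```

Held. Now draw it forward and across to the wooden caddy.

Emit:
{"method": "servo_tool", "body": {"motion": [[[-0.5,-0.5,0,0,0,0],[-0.8,-0.5,0,0,0,0],[-0.9,-0.5,0,0,0,0],[-0.9,-0.4,0,0,0,0],[-0.9,-0.3,0,0,0,0]]]}}

```text
clock: 5.82
position: [0.4766, -0.2781, 0.2086]
tool_rot: [0.752, 0.659, -0.0, -0.001]
contact_force: [0.3, -0.2, -0.6]
width: 0.033
finger_force: 30.1
```

Emit:
{"method": "servo_tool", "body": {"motion": [[[-0.6,-0.1,0.0,0,0,0],[-0.3,0,0,0,0,0],[0,0,0,0,0,0],[0,0,0,0,0,0]]]}}

```text
clock: 6.32
position: [0.4697, -0.312, 0.2094]
tool_rot: [0.752, 0.659, 0.0, -0.001]
contact_force: [0.1, 0.3, -1.6]
width: 0.0329
finger_force: 30.1
```

Run:
```python
from h import *
import cv2,pickle
go((.471,-.3135,.137),-7.4)
c=bot.calibration("wrist"); cv2.imwrite("pics/w3.png",bot.snapshot("wrist")); pickle.dump(c,open("w3.pkl","wb"))
```

```text
6.325 [ 0.4697 -0.312   0.2094] yaw of y axis -7.5 
 [[ 0.131  0.991 -0.001]
 [ 0.991 -0.131  0.001]
 [ 0.001 -0.001 -1.   ]] 0.0328649168649591
units [-0.03  0.04  1.81]
turn -0.01
force [ 0.1   0.34 -1.56] finger 30.06865113886306
```

View pics/w3.png

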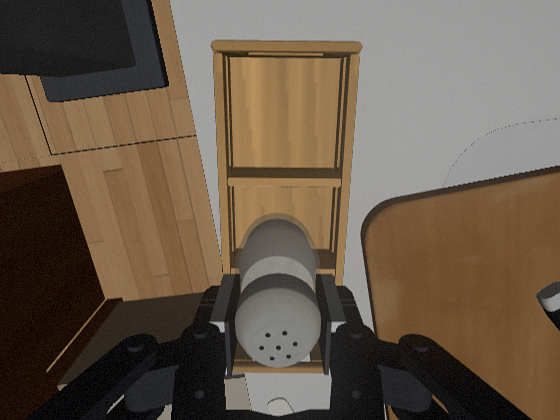

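The caddy's far end top outer edge is at (213,42)-(360,42), and the first divider's top is at (229,181)-(342,181). The salt hangs upright over the middle pocket.

Run:
```python
from h import *
import pickle
c=pickle.load(open("w3.pkl","rb"))
a=[plane("",p,.053,c)[:2] for p in ((213,42),(360,42))]; b=[plane("",p,.045,c)[:2] for p in ((229,181),(342,181))]
y=np.array([.129,.9917])
ma,mb=sum(a)/2,sum(b)/2
print(a,b,ma-y*.117,mb-y*.033)
d=a[1]-a[0]; print(np.degrees(np.arctan2(d[1],d[0])))
```

```text
[array([ 0.44887553, -0.19876201]), array([ 0.53030198, -0.20960667])] [array([ 0.44249803, -0.28016727]), array([ 0.5155364 , -0.28987534])] [ 0.47449575 -0.32021324] [ 0.47476021 -0.3177474 ]
-7.586206661622094
```

Emit:
{"method": "servo_tool", "body": {"motion": [[[-0.1,0.1,0,0,0,0],[0,0,0.4,0,0,0],[0,0,0.5,0,0,0],[0,0,0.4,0,0,0],[0,0,0.3,0,0,0]]]}}

```text
clock: 7.0
position: [0.4725, -0.3171, 0.1442]
tool_rot: [0.752, 0.659, -0.0, -0.001]
contact_force: [-0.3, -0.0, -1.6]
width: 0.0324
finger_force: 30.1
```

Emit:
{"method": "servo_tool", "body": {"motion": [[[0,0,0.1,0,0,0],[0,0,0.1,0,0,0],[0,0,0.0,0,0,0],[0,0,0,0,0,0]]]}}

```text
clock: 7.5
position: [0.4733, -0.3179, 0.1385]
tool_rot: [0.752, 0.659, 0.0, 0.001]
contact_force: [-0.7, 1.0, -0.9]
width: 0.0326
finger_force: 30.1
```

Emit:
{"method": "servo_tool", "body": {"motion": [[[0,0,0.06,0,0,0],[0,0,0.06,0,0,0],[0,0,0.0,0,0,0]]]}}

```text
clock: 7.88
position: [0.4734, -0.3185, 0.1356]
tool_rot: [0.752, 0.659, -0.0, 0.001]
contact_force: [-2.9, 1.2, 10.9]
width: 0.0328
finger_force: 31.7
```

Emit:
{"method": "servo_tool", "body": {"motion": [[[0,0,0,0,0,0],[0,0,0,0,0,0],[0,0,0,0,0,0]]], "hand": 0}}

```text
clock: 8.25
position: [0.4728, -0.3175, 0.1328]
tool_rot: [0.752, 0.659, -0.0, -0.0]
contact_force: [0.5, 0.0, -0.4]
width: 0.0426
finger_force: 0.0
```

Emit:
{"method": "servo_tool", "body": {"motion": [[[0,0,-0.3,0,0,0],[0,0,-0.9,0,0,0],[0,0,-0.9,0,0,0],[0,0,-0.9,0,0,0],[0,0,-0.7,0,0,0]]]}}

```text
clock: 8.88
position: [0.4733, -0.3179, 0.2839]
tool_rot: [0.752, 0.659, 0.0, 0.001]
contact_force: [0.6, -0.3, 0.6]
width: 0.0425
finger_force: 0.0
```

Run:
```python
from h import *
import cv2,pickle
go((.52,.08,.29),5.75)
c=bot.calibration("wrist"); cv2.imwrite("pics/w4.png",bot.snapshot("wrist")); pickle.dump(c,open("w4.pkl","wb"))
```

```text
8.875 [ 0.4733 -0.3179  0.2839] yaw of y axis -7.6 
 [[ 0.131  0.991  0.002]
 [ 0.991 -0.131 -0.002]
 [-0.002  0.002 -1.   ]] 0.04247325301052246
units [10.01 -0.15 -0.17]
turn -1.55
force [ 0.59 -0.31  0.58] finger 0.0
```

View pics/w4.png

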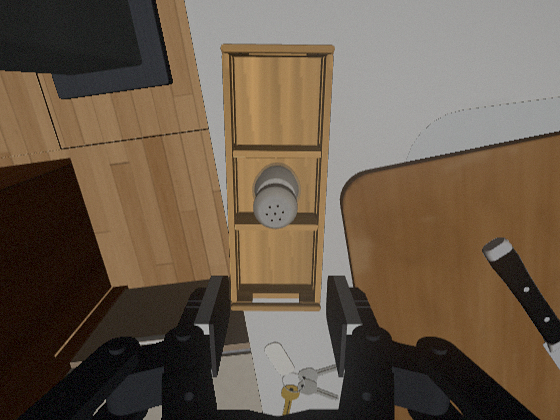

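Salt stands upright in the middle pocket, dome at (276,207). The caddy's outer end edges are at (222,44)-(334,44) and (230,309)-(321,310).

Run:
```python
from h import *
import pickle
c=pickle.load(open("w4.pkl","rb"))
P=[plane("",p,.053,c)[:2] for p in ((222,44),(334,44),(230,309),(321,310))]
m1,m2=(P[0]+P[1])/2,(P[2]+P[3])/2; d=m1-m2; u=d/np.linalg.norm(d); C=(m1+m2)/2
print(P,'len',np.linalg.norm(d),'yaw',np.degrees(np.arctan2(-u[0],u[1])),'C',C,'+y',C+.0735*u,'-y',C-.0735*u)
print('salt',plane("",(276,207),.088,c))
go((.4445,-.03,.29),-7.4)
```

```text
[array([ 0.44890842, -0.1979355 ]), array([ 0.53145184, -0.20897342]), array([ 0.41473569, -0.4243189 ]), array([ 0.50022755, -0.43702281])] len 0.22955714432535493 yaw -8.189160716779925 C [ 0.47383087 -0.31706266] +y [ 0.48430034 -0.24431212] -y [ 0.46336141 -0.38981319]
salt [ 0.47318504 -0.31823259  0.088     ]
8.925 [ 0.4748 -0.3191  0.2882] yaw of y axis -7.6 
 [[ 0.131  0.991  0.007]
 [ 0.991 -0.131 -0.007]
 [-0.006  0.008 -1.   ]] 0.04255549757736308
units [ 7.07 -1.7  -0.1 ]
turn -0.02
force [ 0.96 -1.03  2.23] finger 0.0
```

Emit:
{"method": "servo_tool", "body": {"motion": [[[0.8,-0.2,0,0,0,0],[0.9,-0.3,0,0,0,0],[0.9,-0.3,0,0,0,0],[0.9,-0.2,0,0,0,0],[0.9,-0.2,0,0,0,0]]], "hand": -1}}

```text
clock: 9.55
position: [0.4482, -0.1357, 0.2814]
tool_rot: [0.752, 0.659, 0.0, 0.0]
contact_force: [0.3, -0.0, 0.3]
width: 0.0854
finger_force: 0.0
```

Emit:
{"method": "servo_tool", "body": {"motion": [[[0.9,-0.2,0,0,0,0],[0.9,-0.2,0,0,0,0],[0.5,-0.1,0,0,0,0],[0,0,0,0,0,0]]]}}

```text
clock: 10.05
position: [0.4406, -0.0419, 0.2813]
tool_rot: [0.751, 0.66, 0.0, 0.0]
contact_force: [-0.7, 0.7, 0.1]
width: 0.0853
finger_force: 0.0
```

Run:
```python
from h import *
import cv2,pickle
go((.4445,.0025,.195),-7.4)
c=bot.calibration("wrist"); im=bot.snapshot("wrist"); cv2.imwrite("pics/w5.png",im); pickle.dump(c,open("w5.pkl","wb"))
for n,z in (("mill",.168),("mill",.141),("sauce",.162),("oil",.186)): print(n,proj("",np.array([*OBJ[n],z]),c))
```

```text
10.05 [ 0.4406 -0.0419  0.2813] yaw of y axis -7.4 
 [[ 0.129  0.992  0.   ]
 [ 0.992 -0.129 -0.   ]
 [-0.     0.    -1.   ]] 0.08530120978894655
units [ 1.11 -0.05  2.16]
turn -0.0
force [-0.73  0.72  0.06] finger 0.0
mill [273.50791521 172.73172359]
mill [273.96494707 162.52670823]
sauce [435.54627619 232.94255459]
oil [452.01798644  38.30473766]
```

View pics/w5.png

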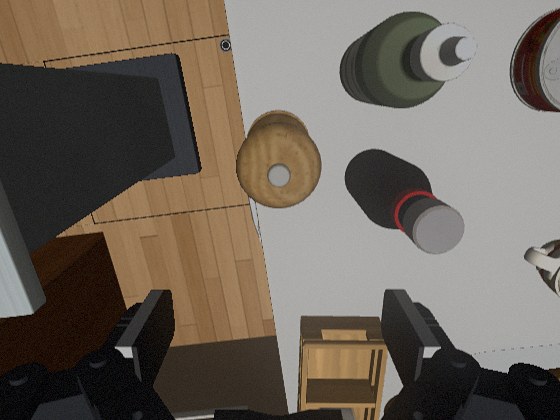

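The mill knob is at (279,175), the oil tip at (459,48) and the sauce cap centre at (439,226).

Run:
```python
from h import *
import pickle
c=pickle.load(open("w5.pkl","rb"))
m=plane("",(279,175),.169,c); print(m,plane("",(279,166),.141,c),'oil',plane("",(459,48),.186,c),'sauce',plane("",(439,226),.162,c))
go((m[0],m[1],.193))
```

```text
[0.44762696 0.0012055  0.169     ] [4.47610053e-01 1.21033816e-04 1.41000000e-01] oil [0.52792254 0.04798914 0.186     ] sauce [ 0.53083856 -0.04010658  0.162     ]
10.1 [ 0.4408 -0.0428  0.2813] yaw of y axis -7.5 
 [[ 0.13   0.992  0.001]
 [ 0.992 -0.13  -0.001]
 [-0.001  0.001 -1.   ]] 0.08559388598617361
units [1.11 0.02 2.21]
force [-0.16  0.04  0.16] finger 0.0
```

Emit:
{"method": "servo_tool", "body": {"motion": [[[0.6,0,0,0,0,0],[0.5,0.02,0.2,0,0,0],[0,0,0.7,0,0,0],[0,0,0.8,0,0,0],[0,0,0.56,0,0,0]]]}}

```text
clock: 10.72
position: [0.4472, -0.0005, 0.1894]
tool_rot: [0.753, 0.658, -0.0, -0.0]
contact_force: [-0.3, 0.2, -0.3]
width: 0.0853
finger_force: 0.0
```

Emit:
{"method": "servo_tool", "body": {"motion": [[[0,0,0,0,0,0],[0,0,0,0,0,0],[0,0,0,0,0,0],[0,0,0,0,0,0],[0,0,0,0,0,0]]], "hand": 1, "force": 50}}

```text
clock: 11.35
position: [0.4485, 0.0002, 0.1922]
tool_rot: [0.752, 0.659, 0.001, 0.001]
contact_force: [0.0, -0.7, 5.2]
width: 0.0458
finger_force: 51.9
```

Emit:
{"method": "servo_tool", "body": {"motion": [[[0,0,0,0,0,0],[0,0,-0.3,0,0,0],[0,0,-0.7,0,0,0],[0,0,0,0,0,0]]]}}

```text
clock: 11.85
position: [0.4489, 0.0003, 0.2329]
tool_rot: [0.752, 0.659, 0.002, 0.002]
contact_force: [0.1, -0.8, -2.3]
width: 0.0459
finger_force: 51.8
```

Emit:
{"method": "servo_tool", "body": {"motion": [[[-0.3,0,-0.8,0,0,0],[-0.7,0,-0.8,0,0,0],[-0.9,0.1,-0.6,0,0,0],[-0.9,0.1,0,0,0,0],[-0.9,0.2,0,0,0,0]]]}}

```text
clock: 12.48
position: [0.4432, -0.1491, 0.3179]
tool_rot: [0.752, 0.659, -0.0, -0.001]
contact_force: [0.8, 0.8, -2.2]
width: 0.0459
finger_force: 52.0
```

Emit:
{"method": "servo_tool", "body": {"motion": [[[-0.9,0.2,0,0,0,0],[-0.9,0.2,0,0,0,0],[-0.9,0.2,0,0,0,0],[-0.9,0.2,0,0,0,0],[-0.9,0.2,0,0,0,0]]]}}

```text
clock: 13.1
position: [0.4593, -0.3328, 0.3169]
tool_rot: [0.752, 0.659, -0.0, -0.001]
contact_force: [0.8, 0.6, -1.5]
width: 0.046
finger_force: 52.0
```

Emit:
{"method": "servo_tool", "body": {"motion": [[[-0.8,0.1,0,0,0,0],[-0.5,0.1,0,0,0,0],[0,0,0,0,0,0],[0,0,0,0,0,0]]]}}

```text
clock: 13.6
position: [0.4608, -0.3834, 0.3181]
tool_rot: [0.752, 0.659, 0.0, -0.001]
contact_force: [-0.2, -0.0, -2.2]
width: 0.046
finger_force: 52.0
```

Run:
```python
from h import *
import cv2,pickle
go((.4635,-.3895,.202),-7.4)
c=bot.calibration("wrist"); im=bot.snapshot("wrist"); cv2.imwrite("pics/w6.png",im); pickle.dump(c,open("w6.pkl","wb"))
```

```text
13.6 [ 0.4608 -0.3834  0.3181] yaw of y axis -7.5 
 [[ 0.131  0.991 -0.001]
 [ 0.991 -0.131  0.002]
 [ 0.002 -0.001 -1.   ]] 0.04595331786880963
units [-0.15  0.09  2.9 ]
turn -0.01
force [-0.18 -0.04 -2.2 ] finger 51.99515481654089
```

View pics/w6.png

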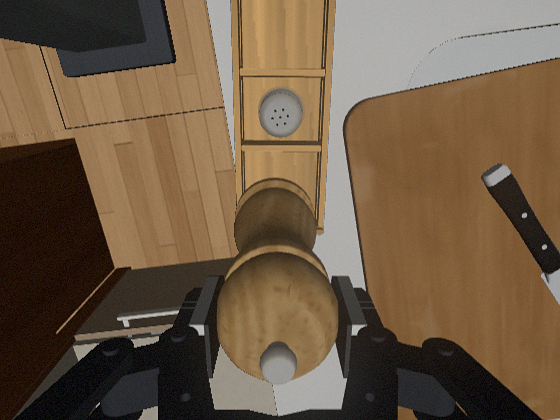

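The mill hangs upright, foot at x≈276 and knob at (278,362), and the empty end pocket lies beneath it. Lowering.

Emit:
{"method": "servo_tool", "body": {"motion": [[[-0.15,0.09,0.3,0,0,0],[0,0,0.6,0,0,0],[0,0,0.7,0,0,0],[0,0,0.6,0,0,0],[0,0,0.4,0,0,0]]]}}

```text
clock: 14.28
position: [0.4632, -0.39, 0.2125]
tool_rot: [0.752, 0.659, 0.0, -0.001]
contact_force: [0.2, -0.2, -1.5]
width: 0.0461
finger_force: 52.0
```

Emit:
{"method": "servo_tool", "body": {"motion": [[[0,0,0.1,0,0,0],[0,0,0.1,0,0,0],[0,0,0.05,0,0,0],[0,0,0.0,0,0,0]]]}}

```text
clock: 14.78
position: [0.4638, -0.3913, 0.2053]
tool_rot: [0.752, 0.659, -0.0, 0.001]
contact_force: [0.3, 0.4, -2.0]
width: 0.0462
finger_force: 52.0
```

Emit:
{"method": "servo_tool", "body": {"motion": [[[0,0,0.06,0,0,0],[0,0,0.05,0,0,0],[0,0,0,0,0,0]]]}}

```text
clock: 15.15
position: [0.4637, -0.3911, 0.2004]
tool_rot: [0.752, 0.659, 0.0, 0.0]
contact_force: [-1.4, 0.6, -1.0]
width: 0.0458
finger_force: 52.1
```

Emit:
{"method": "servo_tool", "body": {"motion": [[[0,0,0.05,0,0,0],[0,0,0,0,0,0]]]}}

```text
clock: 15.4
position: [0.4638, -0.3918, 0.2003]
tool_rot: [0.752, 0.659, -0.001, 0.001]
contact_force: [-1.9, 1.2, 7.1]
width: 0.0463
finger_force: 52.8
```

Emit:
{"method": "servo_tool", "body": {"motion": [[[0,0,0,0,0,0],[0,0,0,0,0,0],[0,0,0,0,0,0]]], "hand": -0.8}}

```text
clock: 15.78
position: [0.4636, -0.3909, 0.198]
tool_rot: [0.752, 0.659, 0.0, -0.0]
contact_force: [0.7, -0.6, -0.5]
width: 0.0771
finger_force: 0.0
```

Emit:
{"method": "servo_tool", "body": {"motion": [[[0,0,-0.3,0,0,0],[0,0,-0.8,0,0,0],[0,0,-0.9,0,0,0],[0,0,-0.5,0,0,0],[0,0,0,0,0,0]]], "hand": -1}}

```text
clock: 16.4
position: [0.4645, -0.392, 0.3016]
tool_rot: [0.752, 0.659, 0.0, 0.003]
contact_force: [0.3, -0.3, 1.0]
width: 0.0854
finger_force: 0.0
```

Run:
```python
from h import *
import cv2,pickle
go((.528,.015,.295),-7.4)
c=bot.calibration("wrist"); im=bot.snapshot("wrist"); cv2.imwrite("pics/w7.png",im); pickle.dump(c,open("w7.pkl","wb"))
print('expected knob',proj("",np.array([.4635,-.3905,.177]),c))
g=cv2.HoughCircles(cv2.medianBlur(cv2.cvtColor(im,cv2.COLOR_BGR2GRAY),3),cv2.HOUGH_GRADIENT,1,15,param1=100,param2=18,minRadius=6,maxRadius=16); print(None if g is None else [k.round() for k in g[0] if 220<k[0]<340])
```

```text
16.4 [ 0.4645 -0.392   0.3016] yaw of y axis -7.6 
 [[ 0.132  0.991  0.004]
 [ 0.991 -0.131 -0.005]
 [-0.004  0.005 -1.   ]] 0.08541450856303219
units [10.3   0.23  0.12]
turn -0.02
force [ 0.28 -0.28  0.96] finger 0.0
expected knob [273.33255741 241.89833656]
[array([272., 240.,  10.], dtype=float32)]
```

Emit:
{"method": "servo_tool", "body": {"motion": [[[0.7,0,0,0,0,0],[0.9,0,0,0,0,0],[0.9,0,0,0,0,0],[0.9,0,0,0,0,0],[0.9,0,0,0,0,0]]]}}

```text
clock: 17.08
position: [0.4856, -0.2189, 0.2964]
tool_rot: [0.752, 0.659, -0.0, -0.002]
contact_force: [-0.4, -0.5, -0.4]
width: 0.0854
finger_force: 0.0
```

Emit:
{"method": "servo_tool", "body": {"motion": [[[0.9,0,0,0,0,0],[0.9,0,0,0,0,0],[0.9,0.1,0,0,0,0],[0.9,0.1,0,0,0,0],[0.9,0,0,0,0,0]]]}}

```text
clock: 17.7
position: [0.5173, -0.0418, 0.2965]
tool_rot: [0.752, 0.659, -0.001, -0.001]
contact_force: [0.9, -0.7, 0.8]
width: 0.0854
finger_force: 0.0
```

Emit:
{"method": "servo_tool", "body": {"motion": [[[0.9,0,0,0,0,0],[0.5,0,0,0,0,0],[0,0,0,0,0,0],[0,0,0,0,0,0]]]}}

```text
clock: 18.2
position: [0.5248, 0.0118, 0.2973]
tool_rot: [0.752, 0.659, -0.001, -0.0]
contact_force: [0.1, 0.2, 0.0]
width: 0.0852
finger_force: 0.0
```

Run:
```python
from h import *
import cv2,pickle
go((.528,.048,.207),-7.4)
c=bot.calibration("wrist"); im=bot.snapshot("wrist"); cv2.imwrite("pics/w8.png",im); pickle.dump(c,open("w8.pkl","wb"))
print('exp tip',proj("",np.array([.528,.048,.186]),c),'neckbase',proj("",np.array([.528,.048,.150]),c))
g=cv2.HoughCircles(cv2.medianBlur(cv2.cvtColor(im,cv2.COLOR_BGR2GRAY),3),cv2.HOUGH_GRADIENT,1,10,param1=100,param2=18,minRadius=6,maxRadius=40); print(None if g is None else [k.round() for k in g[0] if 180<k[0]<380 and k[1]<380])
```

```text
18.2 [0.5248 0.0118 0.2973] yaw of y axis -7.6 
 [[ 0.132  0.991 -0.002]
 [ 0.991 -0.132 -0.   ]
 [-0.001 -0.002 -1.   ]] 0.08516684032900275
units [ 0.91 -0.04  2.26]
turn -0.02
force [0.14 0.25 0.04] finger 0.0
exp tip [273.58247424 189.63169515] neckbase [274.28563641 173.97292882]
[array([282., 158.,  38.], dtype=float32), array([298., 306.,  25.], dtype=float32), array([292., 234.,  27.], dtype=float32), array([282., 178.,  21.], dtype=float32), array([350.,  10.,  30.], dtype=float32), array([338.,  22.,  27.], dtype=float32), array([282., 146.,  35.], dtype=float32), array([298., 260.,  34.], dtype=float32), array([358.,   2.,  36.], dtype=float32), array([296., 290.,  18.], dtype=float32), array([280., 168.,  18.], dtype=float32), array([298., 316.,  23.], dtype=float32), array([286., 260.,  22.], dtype=float32)]
```

Emit:
{"method": "servo_tool", "body": {"motion": [[[0.5,0.05,0,0,0,0],[0.44,0,0,0,0,0],[0,0,0.7,0,0,0],[0,0,0.8,0,0,0],[0,0,0.65,0,0,0]]]}}

```text
clock: 18.88
position: [0.5318, 0.0493, 0.211]
tool_rot: [0.752, 0.659, -0.0, -0.0]
contact_force: [0.1, -0.3, 0.2]
width: 0.0854
finger_force: 0.0
```

Emit:
{"method": "servo_tool", "body": {"motion": [[[0,0,0,0,0,0],[0,0,0,0,0,0],[0,0,0,0,0,0],[0,0,0,0,0,0],[0,0,0,0,0,0]]], "hand": 1, "force": 60}}

```text
clock: 19.5
position: [0.5335, 0.0493, 0.2142]
tool_rot: [0.752, 0.659, 0.001, 0.001]
contact_force: [0.1, -1.4, 5.8]
width: 0.0227
finger_force: 56.6
```

Emit:
{"method": "servo_tool", "body": {"motion": [[[0,0,0,0,0,0],[0,0,0,0,0,0]]]}}

```text
clock: 19.75
position: [0.5335, 0.0493, 0.2143]
tool_rot: [0.752, 0.659, 0.001, 0.001]
contact_force: [-1.0, -0.4, 5.3]
width: 0.0231
finger_force: 56.6
```

Emit:
{"method": "servo_tool", "body": {"motion": [[[0,0,-0.3,0,0,0],[0,0,-0.6,0,0,0],[0,0,0,0,0,0],[0,0,0,0,0,0]]]}}

```text
clock: 20.25
position: [0.5315, 0.0494, 0.2474]
tool_rot: [0.752, 0.659, -0.001, -0.001]
contact_force: [0.3, 0.0, -2.5]
width: 0.0227
finger_force: 55.8
```

Emit:
{"method": "servo_tool", "body": {"motion": [[[0,-0.5,-0.7,0,0,0],[0,-0.8,-0.7,0,0,0],[-0.3,-0.8,-0.4,0,0,0],[-0.7,-0.3,0,0,0,0],[-0.9,0,0,0,0,0]]]}}

```text
clock: 20.88
position: [0.4253, -0.0131, 0.3191]
tool_rot: [0.752, 0.66, -0.001, -0.001]
contact_force: [0.1, -0.1, -2.7]
width: 0.0226
finger_force: 56.9
```

Emit:
{"method": "servo_tool", "body": {"motion": [[[-0.9,0,0,0,0,0],[-0.9,0.2,0,0,0,0],[-0.9,0.4,0,0,0,0],[-0.9,0.5,0,0,0,0],[-0.8,0.5,0,0,0,0]]]}}

```text
clock: 21.5
position: [0.4669, -0.1973, 0.3186]
tool_rot: [0.752, 0.659, -0.0, -0.001]
contact_force: [0.5, -0.5, -2.3]
width: 0.0224
finger_force: 57.0
```

Emit:
{"method": "servo_tool", "body": {"motion": [[[-0.5,0.4,0,0,0,0],[-0.2,0.2,0,0,0,0],[0,0,0,0,0,0],[0,0,0,0,0,0]]]}}

```text
clock: 22.0
position: [0.4869, -0.226, 0.3198]
tool_rot: [0.752, 0.659, -0.0, -0.001]
contact_force: [0.4, 0.7, -2.8]
width: 0.0227
finger_force: 57.0
```

Run:
```python
from h import *
import cv2
go((.484,-.244,.228),-7.4)
cv2.imwrite("pics/w9.png",bot.snapshot("wrist"))
```

```text
22.0 [ 0.4869 -0.226   0.3198] yaw of y axis -7.5 
 [[ 0.131  0.991 -0.001]
 [ 0.991 -0.131  0.001]
 [ 0.001 -0.001 -1.   ]] 0.02271674846311817
units [-0.46 -0.01  2.29]
turn -0.01
force [ 0.43  0.74 -2.84] finger 56.97400758363074
```

View pics/w9.png

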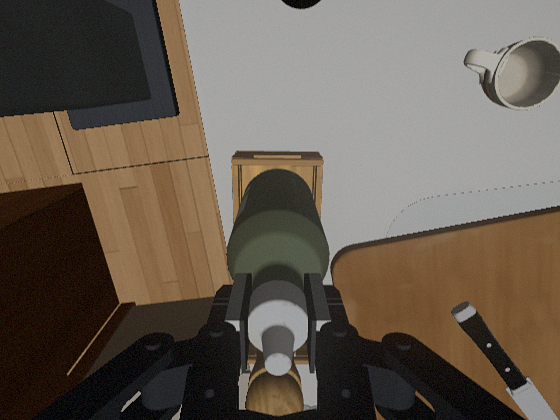

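The oil bottle hangs upright over the far pocket (tip at 278,360), and the mill stands at the other end (275,395). Lowering.

Emit:
{"method": "servo_tool", "body": {"motion": [[[-0.46,0,0,0,0,0],[0,0,0.5,0,0,0],[0,0,0.6,0,0,0],[0,0,0.6,0,0,0],[0,0,0.5,0,0,0]]]}}

```text
clock: 22.68
position: [0.4845, -0.2461, 0.2316]
tool_rot: [0.752, 0.659, -0.0, 0.0]
contact_force: [0.2, 0.5, -2.1]
width: 0.0226
finger_force: 56.9
```

Emit:
{"method": "servo_tool", "body": {"motion": [[[0,0,0.1,0,0,0],[0,0,0,0,0,0],[0,0,0.06,0,0,0],[0,0,0.0,0,0,0]]]}}

```text
clock: 23.18
position: [0.4853, -0.2456, 0.2266]
tool_rot: [0.752, 0.659, 0.0, 0.001]
contact_force: [-0.5, -1.1, -2.3]
width: 0.0229
finger_force: 56.9
```

Emit:
{"method": "servo_tool", "body": {"motion": [[[0,0,0.06,0,0,0],[0,0,0.05,0,0,0],[0,0,0,0,0,0]]]}}

```text
clock: 23.55
position: [0.4854, -0.2456, 0.2226]
tool_rot: [0.752, 0.659, 0.0, 0.001]
contact_force: [-2.2, 2.0, 4.0]
width: 0.0228
finger_force: 57.9
```

Emit:
{"method": "servo_tool", "body": {"motion": [[[0,0,0.05,0,0,0],[0,0,0,0,0,0]]]}}

```text
clock: 23.8
position: [0.4858, -0.2461, 0.2225]
tool_rot: [0.752, 0.659, 0.0, 0.002]
contact_force: [-2.7, 2.1, 12.6]
width: 0.023
finger_force: 59.3
```

Emit:
{"method": "servo_tool", "body": {"motion": [[[0,0,-0.05,0,0,0],[0,0,0,0,0,0],[0,0,0,0,0,0]]], "hand": -0.3}}

```text
clock: 24.18
position: [0.4848, -0.2453, 0.2211]
tool_rot: [0.752, 0.659, -0.0, -0.0]
contact_force: [0.4, 0.4, 0.7]
width: 0.0554
finger_force: 0.0
```

Emit:
{"method": "servo_tool", "body": {"motion": [[[0,0,-0.3,0,0,0],[0,0,-0.8,0,0,0],[0,0,-0.7,0,0,0],[0,0,0,0,0,-0.8],[0,0,0,0,0,-0.75]]], "hand": -1}}

```text
clock: 24.8
position: [0.4854, -0.2456, 0.295]
tool_rot: [0.669, 0.743, 0.0, 0.001]
contact_force: [0.1, 0.4, -0.0]
width: 0.0852
finger_force: 0.0
```

Run:
```python
from h import *
import cv2,pickle
go((.585,.11,.26),5.75)
c=bot.calibration("wrist"); im=bot.snapshot("wrist"); cv2.imwrite("pics/w10.png",im)
print('exp tip',proj("",np.array([.485,-.246,.194]),c),'neck',proj("",np.array([.485,-.246,.174]),c))
g=cv2.HoughCircles(cv2.medianBlur(cv2.cvtColor(im,cv2.COLOR_BGR2GRAY),3),cv2.HOUGH_GRADIENT,1,10,param1=100,param2=18,minRadius=6,maxRadius=40); print(None if g is None else [k.round() for k in g[0] if 180<k[0]<380 and k[1]<380])
```

```text
24.8 [ 0.4854 -0.2456  0.295 ] yaw of y axis 6.0 
 [[-0.104  0.995  0.002]
 [ 0.995  0.104 -0.001]
 [-0.002  0.002 -1.   ]] 0.08518413204584681
units [8.58 3.4  0.87]
turn 0.03
force [ 0.11  0.35 -0.01] finger 0.0
exp tip [275.20750257 263.32758424] neck [275.35833057 247.35396472]
[array([268., 248.,  21.], dtype=float32), array([266., 238.,  29.], dtype=float32), array([240., 320.,  25.], dtype=float32), array([276., 180.,  28.], dtype=float32), array([336., 278.,  27.], dtype=float32), array([252., 280.,  18.], dtype=float32), array([270., 230.,  19.], dtype=float32), array([284., 174.,  38.], dtype=float32), array([270., 282.,  26.], dtype=float32), array([266., 172.,  39.], dtype=float32), array([258., 252.,  22.], dtype=float32), array([292., 168.,  30.], dtype=float32), array([278., 256.,  19.], dtype=float32), array([244., 308.,  24.], dtype=float32), array([242., 278.,  22.], dtype=float32), array([232., 308.,  27.], dtype=float32), array([282., 242.,  19.], dtype=float32), array([266., 264.,  10.], dtype=float32), array([252., 266.,  14.], dtype=float32), array([232., 256.,  10.], dtype=float32), array([230., 242.,  11.], dtype=float32), array([226., 230.,  13.], dtype=float32), array([224., 250.,  12.], dtype=float32), array([224., 270.,  10.], dtype=float32)]
```

Emit:
{"method": "servo_tool", "body": {"motion": [[[0.7,0.3,0,0,0,0],[0.9,0.4,0,0,0,0],[0.9,0.4,0,0,0,0],[0.9,0.4,0,0,0,0],[0.9,0.4,0,0,0,0]]]}}

```text
clock: 25.48
position: [0.5438, -0.0654, 0.2941]
tool_rot: [0.671, 0.741, 0.0, 0.0]
contact_force: [-0.4, 0.2, 0.3]
width: 0.0855
finger_force: 0.0
```

Emit:
{"method": "servo_tool", "body": {"motion": [[[0.9,0.4,0,0,0,0],[0.9,0.4,0,0,0,0],[0.9,0.3,0.3,0,0,0],[0.9,0.3,0.3,0,0,0],[0.5,0.1,0.3,0,0,0]]]}}

```text
clock: 26.1
position: [0.5869, 0.1042, 0.2575]
tool_rot: [0.671, 0.742, 0.0, 0.0]
contact_force: [-0.4, -0.8, -0.5]
width: 0.0854
finger_force: 0.0
```

Run:
```python
from h import *
import cv2,pickle
c=bot.calibration("wrist"); im=bot.snapshot("wrist"); cv2.imwrite("pics/w11.png",im)
h=cv2.cvtColor(im,cv2.COLOR_BGR2HSV); m=((h[...,0]<8)|(h[...,0]>172))&(h[...,1]>150)&(h[...,2]>90)
n,l,s,ce=cv2.connectedComponentsWithStats(m.astype(np.uint8)); print([(s[i].tolist(),ce[i].round()) for i in range(1,n) if s[i,4]>200])
print('exp',proj("",np.array([.594,.145,.106]),c))
go((.594,.145,.145),5.75)
```

```text
[([263, 130, 71, 70, 3012], array([298., 165.]))]
exp [294.62354807 166.54684488]
26.15 [0.5857 0.1059 0.2553] yaw of y axis 5.9 
 [[-0.102  0.995 -0.003]
 [ 0.995  0.102  0.002]
 [ 0.002 -0.003 -1.   ]] 0.08556842589929975
units [0.95 0.31 2.76]
turn 0.01
force [ 0.12  1.57 -0.56] finger 0.0
```

View pics/w11.png

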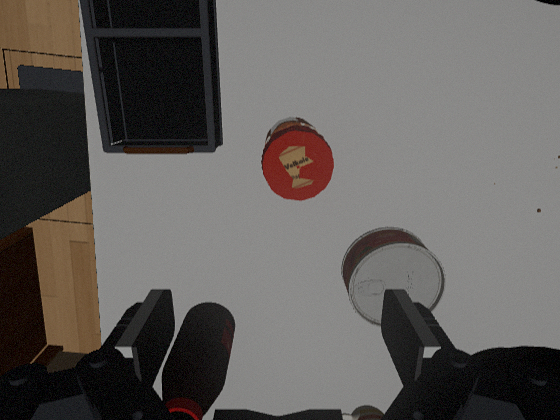

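The red cap is at (298,165). The metal caddy's near end top edge is at (105,151)-(217,151) and a divider is at (92,32)-(208,32). The tin (395,280) is clear of the descent.

Run:
```python
from h import *
c=bot.calibration("wrist")
a=[plane("",p,.053,c)[:2] for p in ((105,151),(217,151))]; b=[plane("",p,.045,c)[:2] for p in ((92,32),(208,32))]
u=np.array([-.1,.995]); print(a,b,sum(a)/2+.117*u,sum(b)/2+.033*u)
p=plane("",(298,165),.106,c); print(p); go((p[0],p[1],.144))
```

```text
[array([0.45483389, 0.13427074]), array([0.53716227, 0.1426558 ])] [array([0.44653157, 0.21416629]), array([0.52594254, 0.22218532])] [0.48429808 0.25487827] [0.48293706 0.25101081]
[0.59397677 0.14846956 0.106     ]
26.15 [0.5857 0.1059 0.2553] yaw of y axis 5.9 
 [[-0.102  0.995 -0.003]
 [ 0.995  0.102  0.002]
 [ 0.002 -0.003 -1.   ]] 0.08556842589929975
units [1.03 0.32 2.78]
force [ 0.12  1.57 -0.56] finger 0.0
```

Emit:
{"method": "servo_tool", "body": {"motion": [[[0.5,0.2,0,0,0,0],[0.5,0.1,0.3,0,0,0],[0,0,0.8,0,0,0],[0,0,0.9,0,0,0],[0,0,0.75,0,0,0]]]}}

```text
clock: 26.78
position: [0.5942, 0.1439, 0.1458]
tool_rot: [0.671, 0.742, -0.0, -0.0]
contact_force: [0.6, 0.0, 0.7]
width: 0.0854
finger_force: 0.0
```

Emit:
{"method": "servo_tool", "body": {"motion": [[[0,0,0,0,0,0],[0,0,0,0,0,0],[0,0,0,0,0,0],[0,0,0,0,0,0],[0,0,0,0,0,0]]], "hand": 1, "force": 40}}

```text
clock: 27.4
position: [0.5958, 0.1437, 0.1494]
tool_rot: [0.671, 0.742, 0.001, 0.001]
contact_force: [-0.2, -0.1, 5.4]
width: 0.0433
finger_force: 41.1
```

Emit:
{"method": "servo_tool", "body": {"motion": [[[0,0,0,0,0,0],[0,0,-0.3,0,0,0],[0,0,-0.8,0,0,0],[0,0,-0.7,0,0,0],[0,0,0,0,0,0]]]}}

```text
clock: 28.02
position: [0.596, 0.1438, 0.2224]
tool_rot: [0.671, 0.742, 0.002, 0.002]
contact_force: [0.7, 1.3, -1.1]
width: 0.0434
finger_force: 41.0
```

Run:
```python
from h import *
go((.48,.25,.24),5.75)
```

```text
28.025 [0.596  0.1438 0.2224] yaw of y axis 5.8 
 [[-0.1    0.995  0.006]
 [ 0.995  0.1    0.001]
 [-0.     0.006 -1.   ]] 0.04338098995280273
units [ 2.93 -2.62 -0.45]
turn 0.0
force [ 0.66  1.32 -1.13] finger 40.98258940472871
```

Emit:
{"method": "servo_tool", "body": {"motion": [[[0.2,-0.5,0,0,0,0],[0.7,-0.6,-0.1,0,0,0],[0.8,-0.7,0,0,0,0],[0.7,-0.5,0,0,0,0],[0.4,-0.3,0,0,0,0]]]}}

```text
clock: 28.65
position: [0.4776, 0.2452, 0.2218]
tool_rot: [0.67, 0.742, -0.001, -0.001]
contact_force: [0.3, 0.7, -0.9]
width: 0.0433
finger_force: 41.0
```

Emit:
{"method": "servo_tool", "body": {"motion": [[[0,0,0,0,0,0],[0,0,0,0,0,0],[0,0,0,0,0,0]]]}}

```text
clock: 29.02
position: [0.4807, 0.2438, 0.2235]
tool_rot: [0.671, 0.741, 0.0, 0.0]
contact_force: [-0.6, -0.7, -1.8]
width: 0.0436
finger_force: 41.0
```

Run:
```python
from h import *
import cv2,pickle
go((.48,.25,.157),5.75)
c=bot.calibration("wrist"); im=bot.snapshot("wrist"); cv2.imwrite("pics/w12.png",im); pickle.dump(c,open("w12.pkl","wb"))
```

```text
29.025 [0.4807 0.2438 0.2235] yaw of y axis 5.7 
 [[-0.099  0.995  0.   ]
 [ 0.995  0.099 -0.   ]
 [-0.     0.    -1.   ]] 0.04364657015981234
units [ 0.16 -0.    1.66]
turn -0.01
force [-0.56 -0.68 -1.84] finger 41.023083915815235
```

View pics/w12.png

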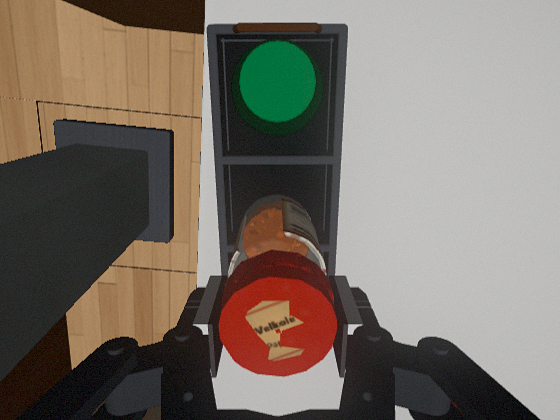

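The divider between the green and middle pockets has its top at (221,160)-(339,160), and the far end's edge is at (207,26)-(348,26). The second divider shows at (230,248) and (331,248). The jar hangs upright.

Run:
```python
from h import *
import pickle
c=pickle.load(open("w12.pkl","rb"))
u=np.array([-.1,.995])
f=lambda z,*ps: sum(plane("",p,z,c)[:2] for p in ps)/2
print(f(.053,(207,26),(348,26))-.117*u, f(.045,(221,160),(339,160))-.033*u, f(.045,(230,248),(331,248))+.033*u)
# jar: bottom far edge pixel (278,196) -> and cap centre
print('cap',plane("",(278,315),.2235-.1494+.106,c))
```

```text
[0.48141788 0.24606782] [0.4825631  0.24980946] [0.48284187 0.25068253]
cap [0.48071632 0.25189543 0.1801    ]
```

Emit:
{"method": "servo_tool", "body": {"motion": [[[0,0.03,0.3,0,0,0],[0,0,0.4,0,0,0],[0,0,0.4,0,0,0],[0,0,0.3,0,0,0],[0,0,0.1,0,0,0]]]}}

```text
clock: 29.7
position: [0.4802, 0.2445, 0.1618]
tool_rot: [0.671, 0.742, -0.001, -0.001]
contact_force: [-0.1, 0.4, -2.0]
width: 0.0434
finger_force: 41.0
```

Emit:
{"method": "servo_tool", "body": {"motion": [[[0,0,0.06,0,0,0],[0,0,0.06,0,0,0],[0,0,0,0,0,0]]]}}

```text
clock: 30.08
position: [0.4811, 0.2448, 0.1589]
tool_rot: [0.671, 0.742, 0.0, 0.0]
contact_force: [-0.0, -0.0, -1.0]
width: 0.0433
finger_force: 41.0
```

Emit:
{"method": "servo_tool", "body": {"motion": [[[0,0,0.05,0,0,0],[0,0,0.05,0,0,0],[0,0,0,0,0,0]]]}}

```text
clock: 30.45
position: [0.4816, 0.2451, 0.1574]
tool_rot: [0.671, 0.742, 0.001, 0.0]
contact_force: [-4.9, -1.6, 12.4]
width: 0.0435
finger_force: 42.4
```

Emit:
{"method": "servo_tool", "body": {"motion": [[[0,0,0.03,0,0,0],[0,0,0,0,0,0]]]}}

```text
clock: 30.7
position: [0.4817, 0.2452, 0.1574]
tool_rot: [0.671, 0.742, 0.001, 0.0]
contact_force: [-7.3, -2.6, 19.2]
width: 0.0431
finger_force: 43.0
```

Seated at the expected height. Release, rise, and check.

Emit:
{"method": "servo_tool", "body": {"motion": [[[0,0,-0.1,0,0,0],[0,0,0,0,0,0],[0,0,0,0,0,0]]], "hand": -0.5}}

```text
clock: 31.08
position: [0.4808, 0.2447, 0.1572]
tool_rot: [0.671, 0.742, -0.0, -0.0]
contact_force: [0.0, -0.7, -0.5]
width: 0.0639
finger_force: 0.0
```

Emit:
{"method": "servo_tool", "body": {"motion": [[[0,0,-0.3,0,0,0],[0,0,-0.8,0,0,0],[0,0,-0.9,0,0,0],[0,0,-0.9,0,0,0],[0,0,0,0,0,0]]]}}

```text
clock: 31.7
position: [0.4831, 0.2454, 0.278]
tool_rot: [0.671, 0.742, 0.004, 0.002]
contact_force: [0.1, -0.1, -0.2]
width: 0.0639
finger_force: 0.0
```

Run:
```python
from h import *
import cv2
go((.51,-.04,.29),5.75)
c=bot.calibration("wrist"); im=bot.snapshot("wrist"); cv2.imwrite("pics/w13.png",im)
h=cv2.cvtColor(im,cv2.COLOR_BGR2HSV); m=((h[...,0]<8)|(h[...,0]>172))&(h[...,1]>150)&(h[...,2]>90)
n,l,s,ce=cv2.connectedComponentsWithStats(m.astype(np.uint8)); 
for i in range(1,n):
  if s[i,4]>200: x,y,w,hh,_=s[i]; print(s[i],plane("",(x+w/2,y+w/2 if 0 else y+hh-w/2),.114,c))
print(proj("",np.array([.482,.249,.114]),c))
```

```text
31.7 [0.4831 0.2454 0.278 ] yaw of y axis 5.8 
 [[-0.1    0.995  0.008]
 [ 0.995  0.1    0.003]
 [ 0.002  0.009 -1.   ]] 0.06394394643163305
units [-7.17 -0.05 -0.31]
turn 0.0
force [ 0.07 -0.09 -0.16] finger 0.0
[ 241  189   64   60 2405] [0.48178978 0.24856905 0.114     ]
[273.37208456 216.42630057]
```

Emit:
{"method": "servo_tool", "body": {"motion": [[[-0.7,0.1,-0.1,0,0,0],[-0.9,0.1,0,0,0,0],[-0.9,0.1,0,0,0,0],[-0.9,0.1,0,0,0,0],[-0.9,0.1,0,0,0,0]]], "hand": -1}}

```text
clock: 32.38
position: [0.5172, 0.0745, 0.2756]
tool_rot: [0.671, 0.742, -0.001, -0.001]
contact_force: [0.8, -0.1, -0.5]
width: 0.0856
finger_force: 0.0
```

Emit:
{"method": "servo_tool", "body": {"motion": [[[-0.9,0,0,0,0,0],[-0.9,0,0,0,0,0],[-0.8,0,0,0,0,0],[-0.5,0,0,0,0,0],[0,0,0,0,0,0]]]}}

```text
clock: 33.0
position: [0.5302, -0.0485, 0.2765]
tool_rot: [0.671, 0.741, -0.0, -0.001]
contact_force: [-0.1, 0.3, -0.7]
width: 0.0854
finger_force: 0.0
```

Run:
```python
from h import *
import cv2
go((.5325,-.042,.203),5.75)
c=bot.calibration("wrist"); im=bot.snapshot("wrist"); cv2.imwrite("pics/w14.png",im)
e=proj("",np.array([.5325,-.042,.162]),c); print('exp',e)
g=cv2.HoughCircles(cv2.medianBlur(cv2.cvtColor(im,cv2.COLOR_BGR2GRAY),3),cv2.HOUGH_GRADIENT,1,10,param1=100,param2=18,minRadius=18,maxRadius=40)
for k in g[0]:
  if np.hypot(*(k[:2]-e))<40: print(k,plane("",k[:2],.162,c))
```

```text
33.0 [ 0.5302 -0.0485  0.2765] yaw of y axis 5.6 
 [[-0.098  0.995 -0.002]
 [ 0.995  0.098  0.001]
 [ 0.001 -0.002 -1.   ]] 0.08538870580832003
units [0.15 0.08 1.84]
turn -0.01
force [-0.12  0.3  -0.74] finger 0.0
exp [282.09687576 241.62559712]
[280.5 242.5  25.4] [ 0.53168861 -0.04259753  0.162     ]
[279.5 226.5  21.6] [ 0.53022971 -0.03340301  0.162     ]
```

Emit:
{"method": "servo_tool", "body": {"motion": [[[0.15,0.05,0.3,0,0,0],[0,0,0.7,0,0,0],[0,0,0.5,0,0,0],[0,0,0.35,0,0,0],[0,0,0,0,0,0]]]}}

```text
clock: 33.67
position: [0.531, -0.0405, 0.2019]
tool_rot: [0.67, 0.742, -0.001, -0.002]
contact_force: [-0.4, 0.5, 0.2]
width: 0.0854
finger_force: 0.0
```

Emit:
{"method": "servo_tool", "body": {"motion": [[[0,0,0,0,0,0],[0,0,0,0,0,0],[0,0,0,0,0,0],[0,0,0,0,0,0],[0,0,0,0,0,0]]], "hand": 1, "force": 60}}

```text
clock: 34.3
position: [0.5323, -0.0418, 0.2044]
tool_rot: [0.671, 0.742, 0.0, 0.0]
contact_force: [-2.2, -0.2, 6.3]
width: 0.0273
finger_force: 58.8
```

Emit:
{"method": "servo_tool", "body": {"motion": [[[0,0,0,0,0,0],[0,0,0,0,0,0]]]}}

```text
clock: 34.55
position: [0.5323, -0.0418, 0.2044]
tool_rot: [0.671, 0.742, 0.0, 0.001]
contact_force: [-2.2, 0.3, 5.2]
width: 0.0271
finger_force: 58.8
```

Emit:
{"method": "servo_tool", "body": {"motion": [[[0,0,-0.3,0,0,0],[0,0,-0.8,0,0,0],[0,0,-0.8,0,0,0],[0,0,-0.8,0,0,0],[0,0,0,0,0,0]]]}}

```text
clock: 35.17
position: [0.5334, -0.0419, 0.3143]
tool_rot: [0.671, 0.742, 0.002, 0.003]
contact_force: [-0.2, 0.4, -3.9]
width: 0.0273
finger_force: 59.7
```

Run:
```python
from h import *
go((.4893,.1759,.29),5.75)
```

```text
35.175 [ 0.5334 -0.0419  0.3143] yaw of y axis 5.8 
 [[-0.1    0.995  0.006]
 [ 0.995  0.1   -0.001]
 [-0.002  0.006 -1.   ]] 0.027310907269409126
units [ 5.53 -0.56  0.59]
turn 0.0
force [-0.22  0.36 -3.86] finger 59.71258350255084
```

Emit:
{"method": "servo_tool", "body": {"motion": [[[0.5,-0.1,0,0,0,0],[0.9,-0.1,0,0,0,0],[0.9,-0.1,0,0,0,0],[0.9,-0.1,0,0,0,0],[0.9,-0.1,0,0,0,0]]]}}

```text
clock: 35.8
position: [0.4932, 0.1216, 0.3087]
tool_rot: [0.67, 0.742, -0.002, -0.002]
contact_force: [0.2, 0.3, -4.0]
width: 0.0274
finger_force: 59.7
```

Emit:
{"method": "servo_tool", "body": {"motion": [[[0.8,-0.1,0,0,0,0],[0.5,0,0,0,0,0],[0,0,0,0,0,0],[0,0,0,0,0,0]]]}}

```text
clock: 36.3
position: [0.4855, 0.1708, 0.31]
tool_rot: [0.671, 0.742, -0.001, -0.001]
contact_force: [-0.8, -0.9, -2.3]
width: 0.0272
finger_force: 59.7
```

Run:
```python
from h import *
import cv2,pickle
go((.4893,.1759,.2124),5.75)
c=bot.calibration("wrist"); im=bot.snapshot("wrist"); cv2.imwrite("pics/w15.png",im); pickle.dump(c,open("w15.pkl","wb"))
```

```text
36.3 [0.4855 0.1708 0.31  ] yaw of y axis 5.8 
 [[-0.101  0.995 -0.003]
 [ 0.995  0.101 -0.001]
 [-0.001 -0.003 -1.   ]] 0.02723525962055131
units [0.12 0.12 2.44]
turn 0.0
force [-0.84 -0.93 -2.25] finger 59.68675182986772
```

View pics/w15.png

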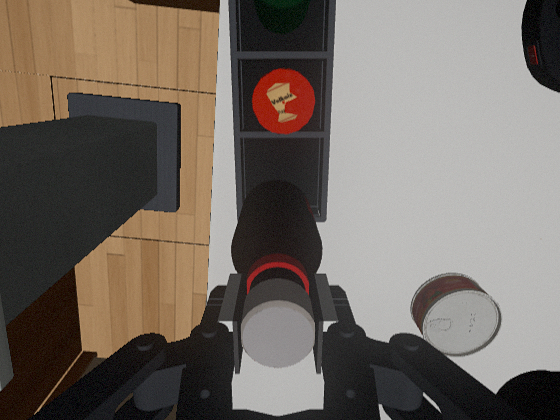

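The jar stands in the middle pocket, cap at (284,100). The sauce bottle hangs upright (cap at 278,323) over the last pocket, which lies between y=135 and y=220. Lowering.

Emit:
{"method": "servo_tool", "body": {"motion": [[[0.12,0.1,0.3,0,0,0],[0,0,0.6,0,0,0],[0,0,0.6,0,0,0],[0,0,0.4,0,0,0],[0,0,0.3,0,0,0]]]}}

```text
clock: 36.98
position: [0.4898, 0.1758, 0.2222]
tool_rot: [0.671, 0.742, -0.0, -0.0]
contact_force: [-0.4, -0.0, -3.0]
width: 0.0272
finger_force: 59.6
```

Emit:
{"method": "servo_tool", "body": {"motion": [[[0,0,0.06,0,0,0],[0,0,0.06,0,0,0],[0,0,0,0,0,0]]]}}

```text
clock: 37.35
position: [0.4903, 0.1762, 0.2193]
tool_rot: [0.671, 0.742, 0.001, 0.0]
contact_force: [0.8, -0.9, -2.7]
width: 0.0275
finger_force: 59.6
```

Emit:
{"method": "servo_tool", "body": {"motion": [[[0,0,0.06,0,0,0],[0,0,0.06,0,0,0],[0,0,0.04,0,0,0],[0,0,0,0,0,0]]]}}

```text
clock: 37.85
position: [0.49, 0.1761, 0.2125]
tool_rot: [0.671, 0.742, 0.0, 0.0]
contact_force: [-0.7, 0.7, -1.9]
width: 0.0272
finger_force: 60.0
```

Emit:
{"method": "servo_tool", "body": {"motion": [[[0,0,0.05,0,0,0],[0,0,0,0,0,0]]]}}

```text
clock: 38.1
position: [0.4905, 0.1764, 0.2124]
tool_rot: [0.671, 0.742, 0.001, 0.0]
contact_force: [-4.4, 0.4, 8.3]
width: 0.0274
finger_force: 61.4
```

Emit:
{"method": "servo_tool", "body": {"motion": [[[0,0,-0.05,0,0,0],[0,0,0,0,0,0],[0,0,0,0,0,0]]], "hand": -0.4}}

```text
clock: 38.48
position: [0.49, 0.176, 0.2123]
tool_rot: [0.671, 0.742, 0.0, 0.0]
contact_force: [0.2, -1.2, 0.3]
width: 0.0595
finger_force: 0.0
```

Emit:
{"method": "servo_tool", "body": {"motion": [[[0,0,-0.3,0,0,0],[0,0,-0.8,0,0,0],[0,0,-0.9,0,0,0],[-0.5,-0.5,0,0,0,0],[-0.8,-0.5,0,0,0,0]]]}}

```text
clock: 39.1
position: [0.4555, 0.1203, 0.2939]
tool_rot: [0.67, 0.742, 0.001, 0.001]
contact_force: [0.5, -1.3, 0.4]
width: 0.0597
finger_force: 0.0
```

Emit:
{"method": "servo_tool", "body": {"motion": [[[-0.9,-0.5,0,0,0,0],[-0.9,-0.5,0,0,0,0],[-0.9,0,0,0,0,0],[0,0,0,0,0,0],[0,0,0,0,0,0]]]}}

```text
clock: 39.72
position: [0.4265, 0.009, 0.2928]
tool_rot: [0.671, 0.742, 0.0, 0.0]
contact_force: [-0.2, 0.0, -0.3]
width: 0.0597
finger_force: 0.0
```

Run:
```python
from h import *
import cv2
im=bot.snapshot("top"); cv2.imwrite("pics/top1.png",im); im2=bot.snapshot("scene")
a=cv2.resize(im[150:280,140:460],None,fx=2.4,fy=2.4,interpolation=cv2.INTER_CUBIC)
b=cv2.resize(im2[140:290,150:470],(768,280))
b=cv2.resize(im2[140:265,150:470],(768,280)) if 0 else b
cv2.imwrite("pics/fin.png",np.vstack([a,b]))
for n,p,z in (("salt",(.474,-.317),.092),("oil",(.485,-.245),.194),("mill",(.4635,-.391),.178),("spice",(.482,.249),.114),("sauce",(.490,.176),.170)): q=proj("top",np.array([*p,z])); print(n,(q-[140,150])*2.4)
st()
```

```text
salt [652.60746983 221.91041251]
oil [611.13953176 194.3498749 ]
mill [753.51358577 219.80044608]
spice [132.99616109 205.92138741]
sauce [192.8008436  189.60088959]
39.825 [0.4264 0.0096 0.2925] yaw of y axis 5.8 
 [[-0.101  0.995  0.   ]
 [ 0.995  0.101  0.   ]
 [ 0.     0.    -1.   ]] 0.05957398749402821
```

View pics/fin.png

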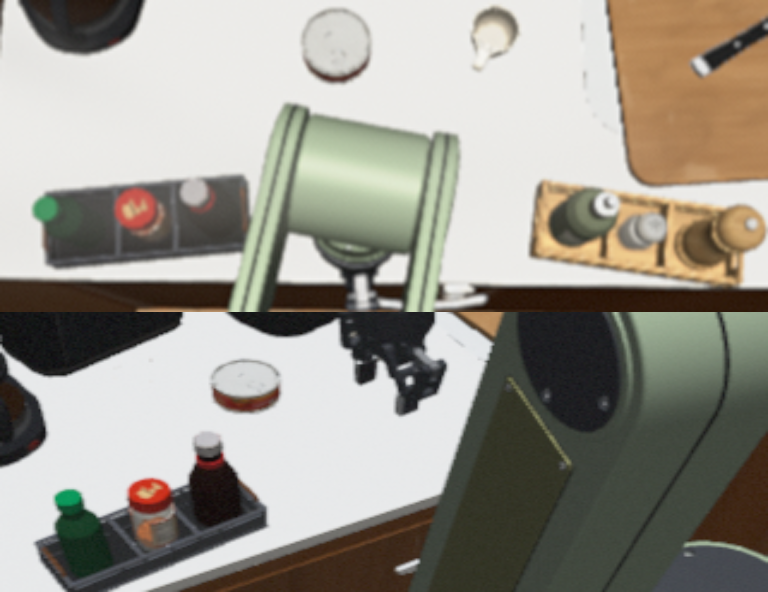

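All five things stand upright in their pockets in both views, the green bottle, mug and tin are where they were, and the robot touches nothing. Handing in.

```bash
python3 -c "
from cell import bot
print(bot.job_done())"
```

```text
the job is handed in; nothing more can be done
None
```

Both caddies are made up and the job is handed in after about 40 s of robot time; the last pictures showed all five things upright in their pockets and the green bottle, mug and tin where they were, but the hand-in gave back no verdict.

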